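# Index the rotary table by one notch to bring the wheel under the pointer

### The arm

A 7-joint arm with a two-finger parallel gripper is mounted at the origin on a cart in front of the work surface, level with it; the furniture and walls round the work are solid. World frame = base frame: x ahead of the robot, y to its left, z up, the work surface at z = 0. Lengths are in m, angles in degrees, forces in N, time in s.
With the tool pointing down it reaches from about 0.425 to 0.825 m from the base axis. Payload 3.6 kg.
Tool frame: the origin (TCP) lies midway between the tips of the shut fingers; the grasp point (between the pads) lies 19 mm behind it; z points along the fingers, y is the line along which they close (so a half turn about z gives the same grasp; the last joint's range is limited). The gripper opens to 93 mm and grips with 3 to 60 N. Pads are 15 mm wide; open, the fingers measure 128 mm over their backs; the gripper's body (75 mm by 188 mm) begins 65 mm behind the grasp point.
Start: joints at [-71.305, 35.231, -0.722, 81.555, 0.464, 63.22, -2.315], TCP at [0.225, 0.61, 0.219] pointing down, gripper open.
Joint ranges: [-178.69, 178.69], [-17.37, 117.87], [-77.05, 75.6], [15.02, 138.74], [-78.02, 258.01], [0.78, 113.62], [-162.83, 162.83]. Speed limits (degrees/s): [159.86, 159.86, 180, 180, 180, 180, 180].

### API

Orientations are given as [roll, pitch, yaw] about the fixed x, y, z axes, in that order (R = Rz(yaw) Ry(pitch) Rx(roll)).
In Python, from rig import env, get_image gives the robot as it stands.
- The arm moves only by the shell command python3 -m pendant 'ROWS' [FORCE]. ROWS is a JSON object of lists of equal length, an entry for each row: "fingers": the gripper command: -1 is shut, 1 is fully open, values between are in proportion; "delta_pos": the shift along the world's x, y, z in mm, a list of three; "angular": the turn, a rotation vector about the world's x, y, z in rad, a list of three. In form: {"fingers": [fingers, ...], "delta_pos": [[x, y, z], ...], "angular": [[ax, ay, az], ...]}. A call has 1 to 5 rows; each row shifts and turns the commanded pose from where the row before left it; what a row does not reach is not made up. A row lasts 1/10 s, in which the tool goes at most 50 mm and 8.59 degrees, less where a joint would pass 70% of its speed; a pose out of reach is approached as far as the arm can. A call with a gripper value outside its range is refused whole. The fingers move at their own pace and stop on an object; FORCE is the grip in N (left out, the last holds). Time passes only in rows, so rows that do not move let the fingers close. It gives the time, the measured TCP pose, the force, the opening and the grip force at its end, in the units of the state.
- env.read_state(): the state, without advancing time (a new reading comes with each control period).
- get_image(name): name is "scene" or "top" or "wrist"; returns a dict with "pixels" (400x640x3 uint8, blue, green, red), "z_map" (400x640 float32, m along the optical axis (not along the pixel's ray), 0 where there is no reading), "vertical_fov" (degrees; the focal length in pixels is half the picture's height over the tangent of half this angle, whatever the lens; pixels are square), "cx", "cy" (the principal point, pixels), "view" (4x4, takes a point from world to camera coordinates); the wrist camera has in their place "mount" (4x4, takes a point from camera to tool coordinates, whose origin is the TCP and whose axes are the flange's). Camera axes: x right, y down, z forward; pixel columns grow to the right and rows downward; lengths in m; the calibration is good to about 2 mm. The wrist camera is an equidistant fisheye: a pixel r from the principal point sees the ray r / f radians off the axis. A picture is of the moment at which its call begins: read the wrist's pose just before it.
- env.sign_off(): hands the job in; it is judged then, once.
The state is a dict: "time": time; "q": joint angles; "qd": joint speeds; "joint_torque": joint torques, N m; "eef_pos": TCP position; "ee_rot": TCP orientation; "ft_force": force on the tool from outside, world axes, zero at the start; "wrist_torque": the same for the moment, N m; "width": opening from 0.0 (shut) to 1.0 (fully open); "grasp_force": force on a finger pad.
Only numpy, scipy, OpenCV 4.12 (cv2) and the standard library are available. Lean on these libraries where they do the work, as an engineer would, in place of code of your own. Each camera call takes 0.05 s, during which the arm holds its last target. There are 200 camera calls.

### The job

Press the sprung plunger of the rotary indexing table in with the fingertips and, keeping it pressed, push it round to the very next notch, in the direction that brings the deck wheel under the fixed pointer, then let go so that the plunger springs fully back up and locks the table there. Only push: do not turn the table past that next notch on either side, leave the wheel and the bush standing on their studs, and do not disturb the marker or the tape measure beside the fixture.

Things in the scene. Friction and masses are not known exactly. Their poses are not given: they have to be found in the camera images.
- index_base: fixed grey base of the fixture, 176 mm across, carrying a dark eight-sided steel index plate (230 mm across flats, 32 to 40 mm above the bench) with eight open notches 11 mm wide, one in the middle of each side. Its place and yaw on the bench vary. Origin: underside, on the turning axis; +x points to the pointer, -x to the plunger as it stands at the start
- pivot (a point): centre of the turning table's top face, on the upright turning axis, 55 mm above the bench. The table is a flat aluminium disc 194 mm across above the index plate. Eight short steel studs (17 mm across, 5 mm high) stand on it 68 mm from the axis, 45 degrees apart
- pad (a point): centre of the plunger's pad, on the floor of its dish: press here. Moves with plunger and table. A black round dish on a bracket at the table's edge, 130 mm from the turning axis, 54 mm across (46 mm inside); its rim, 12 mm above this point, lets a fingertip standing in it push the table round. Point 76 mm above the bench when up, 64 mm when fully pressed; at the start on the robot's side of the axis
- plunger (a joint): travel in m, straight down: 0 up (its dog, a 7 mm bar, stands in a notch and locks the table, about 1 degree of play), 0.012 fully pressed. 5.5 N to start, 9.5 N fully down. Beyond 0.009 the dog is below the index plate and the table is free (1 to 2 N at the pad turns it). Let go between notches, the dog rides under the plate at about 0.0075; it springs up in a notch
- table (a joint): turn of the table in rad, positive counterclockwise seen from above, 0 at the start (locked in a notch); the next notches are at +0.785 and -0.785; stops at about 1.75 either way
- pointer_tip (a point): tip of the fixed steel pointer, 93 mm above the bench, 68 mm from the turning axis, on the side away from the robot; it hangs from a horizontal bar (top 111 mm above the bench) on an upright post 140 mm from the axis (top 114 mm). A part on the stud below it stands under the pointer
- wheel: deck wheel, 52 mm across and 33 mm high, wide and rounded, with a round recess; stands loose over one of the two studs next to the pointer (45 degrees to one side or the other), bush over the other. Origin: centre of its underside, on the table top, 55 mm above the bench; z up
- bush: plain steel bush (thick-walled ring), 36 mm across and 30 mm high, narrower than the wheel; stands loose over the other stud next to the pointer. Origin: centre of its underside; z up
- marker: marker pen 137 mm long, 17 mm thick, lying loose on the bench beside the fixture about 0.2 m from the turning axis, on its left. Origin: centre of its underside
- tape_measure: tape measure 36x84x64 mm standing loose on the bench beside the fixture about 0.2 m from the turning axis, on its right. Origin: centre of its underside

How it is judged (in metres and radians):
On the way, in this order (a step that is already met when the one before it is completed fails the run):
1. the plunger is pressed in far enough to free the table, which still stands at its first notch (value of joint plunger above 0.009 m and value of joint table between -0.1 and 0.1 rad), for 0.05 s.
2. the table is turned away from its first notch with the plunger held in (value of joint plunger above 0.006 m and not (value of joint table between -0.25 and 0.25 rad)), for 0.05 s.
3. the plunger is back up in the next notch, the wheel under the pointer (value of joint plunger below 0.002 m and (value of joint table between 0.725398 and 0.845398 rad or value of joint table between -0.845398 and -0.725398 rad) and horizontal distance between wheel and pointer_tip below 0.01 m), for 0.2 s.
At the end, for the whole second after the job is handed in: The table is at rest one notch (0.785 rad, within 0.06) from where it began, the plunger fully up (under 2 mm of travel) so that the notch locks it, the wheel's centre within 10 mm of the point under the pointer's tip, wheel and bush upright on their studs (all of step 3 and velocity of joint table between -0.02 and 0.02 rad/s and angle between each of wheel, bush's own z axis and vertical below 0.15 rad); the robot touches nothing.
It fails at once if the table is turned well past the next notch on either side (more than 1.1 rad) (not (value of joint table between -1.1 and 1.1 rad)).
It fails at once if the wheel is lifted (10 mm) or leaves its stud (height (world z) of wheel above 0.065 m or height (world z) of wheel below 0.045 m or horizontal distance between wheel and pivot above 0.085 m or horizontal distance between wheel and pivot below 0.05 m).
It fails at once if the bush is lifted (10 mm) or leaves its stud (height (world z) of bush above 0.065 m or height (world z) of bush below 0.045 m or horizontal distance between bush and pivot above 0.085 m or horizontal distance between bush and pivot below 0.05 m).
It fails at once if the marker is moved more than 25 mm (distance of marker from where it was at the start of the episode above 0.025 m).
It fails at once if the tape measure is moved more than 25 mm (distance of tape_measure from where it was at the start of the episode above 0.025 m).
It also fails if it takes over 38 s, if anything falls off the work surface, if the arm or the gripper's body presses on something with over 40 N, if the wrist force passes 120 N, or if a joint passes its speed limit or range.

## Working session

There is one attempt and no reset: what is moved stays moved. The work goes in short steps, Python scripts to look and compute and a shell command to move; the robot and the scene stay as the last step left them, time stands still between calls to the robot, and variables do not carry over. Pictures are saved under pics/ and viewed, at most 10 in all, crops included, and the job is handed in when it is done.

```bash
ls; mkdir -p pics; cat > h.py <<'E'
import numpy as np, cv2
from rig import env, get_image
def cloud(im):
    h,w=im["z_map"].shape; f=h/2/np.tan(np.radians(im["vertical_fov"])/2)
    v,u=np.mgrid[:h,:w]; z=im["z_map"]
    P=np.stack([(u-im["cx"])/f*z,(v-im["cy"])/f*z,z,np.ones_like(z)],-1)
    return (P@np.linalg.inv(im["view"]).T)[...,:3]
E
python3 - <<'E'
from h import *
print(env.read_state())
for n in("top","scene"):
    im=get_image(n); cv2.imwrite(f"pics/{n}.png",im["pixels"]); np.savez(f"{n}.npz",P=cloud(im),px=im["pixels"])
    print(n,im["vertical_fov"],np.linalg.inv(im["view"])[:3].round(3), (im["z_map"]>0).mean())
E
```

```text
pics
{'time': 0.0, 'q': array([-71.304452  ,  35.28709471,  -0.72336303,  81.63978734,
         0.46603057,  63.21868242,  -2.31567222]), 'qd': array([-5.27430445e-05,  7.15545160e-03,  1.04617637e-02, -5.12345748e-02,
       -1.10675612e-01, -1.04851877e-02,  1.95020238e-02]), 'joint_torque': array([ 4.44441303e-04, -4.58941448e+01,  2.09200401e-01, -1.65735894e+01,
       -6.10800739e-02,  2.07582372e-02,  2.34324507e-04]), 'eef_pos': array([0.22431819, 0.60923651, 0.21751444]), 'ee_rot': array([-1.79857384e+02,  3.42049162e-03,  1.59790281e+02]), 'ft_force': array([-0.17630196, -1.29281454, -0.29522882]), 'wrist_torque': array([-8.08883823e-05,  2.70076730e-03, -8.43210206e-02]), 'grasp_force': 0.0, 'width': 0.9999134273526503}
top 53.26137808475495 [[-0.024 -0.989  0.147  0.506]
 [-1.     0.023 -0.004  0.037]
 [ 0.    -0.147 -0.989  0.948]] 0.99620703125
scene 55.196575588292944 [[ 0.577 -0.507  0.64   0.024]
 [-0.817 -0.356  0.453 -0.373]
 [-0.002 -0.785 -0.62   0.672]] 0.996015625
```

View pics/top.png

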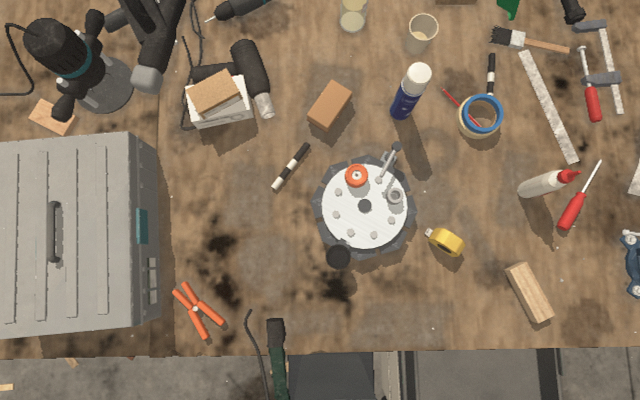

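View pics/scene.png

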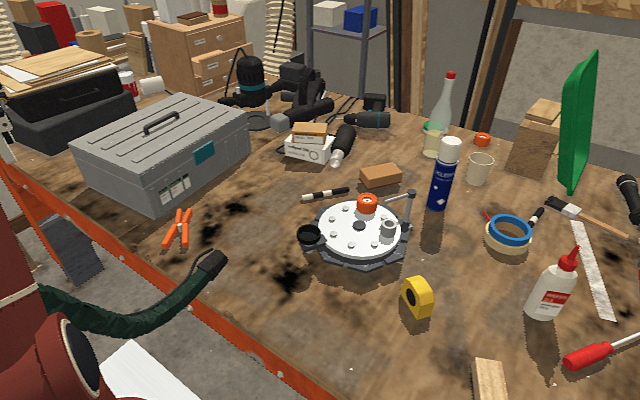

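The top view shows the table centred near (365,206) with the dish at (338,254). The orange wheel is at (356,175), to the left of the pointer near (388,165), and the bush is at (395,196). So the turn is clockwise (negative). The marker is at (290,167), the tape measure at (445,240) and the toolbox on the left.

```bash
python3 - <<'E'
from h import *
d=np.load("top.npz");P=d["P"];px=d["px"].astype(int)
hsv=cv2.cvtColor(d["px"],cv2.COLOR_BGR2HSV)
R=np.zeros(P.shape[:2],bool);R[140:285,300:425]=1
def circ(m):
    p=P[m][:,:2];(c,r)=cv2.minEnclosingCircle(p.astype(np.float32));return np.round(c,4),round(r,4),len(p),np.median(p,0).round(4)
# table top
m=R&(abs(P[...,2]-.055)<.006)&(hsv[...,2]>130)&(hsv[...,1]<60); print("table",circ(m),np.median(P[m][:,2]))
w=R&(hsv[...,0]<15)&(hsv[...,1]>170)&(P[...,2]>.065)&(hsv[...,2]>120); print("wheel",circ(w),np.percentile(P[w][:,2],[5,50,95]))
k=R.copy();k[:238]=0;k[:,355:]=0
k1=k&(P[...,2]>.079); print("rim",circ(k1),np.percentile(P[k1][:,2],[5,50,95]))
k2=k&(P[...,2]>.066)&(P[...,2]<.08); print("floor",circ(k2),np.median(P[k2],0))
q=R&(P[...,2]>.1)&(P[...,2]<.14); print("bar",circ(q),P[q][np.argmin(P[q][:,0])],P[q][np.argmax(P[q][:,0])])
t=(P[...,2]>.05);t[:,:]&=False
t[120:345,0:175]=P[120:345,0:175,2]>.03; print("toolbox",P[t].min(0),P[t].max(0))
a=(P[...,2]>.14);a[:,180:]&=True;ys,xs=np.where(a)
n,l,s,c=cv2.connectedComponentsWithStats(a.astype(np.uint8))
for i in range(1,n):
    if s[i,4]>30: print(s[i],P[l==i].min(0).round(2),P[l==i].max(0).round(2))
E
```

```text
table (array([ 0.6368, -0.0736]), 0.1157, 4793, array([ 0.6078, -0.0663])) 0.05333438510081767
wheel (array([ 0.6944, -0.0678]), 0.003, 2, array([ 0.6944, -0.0678])) [0.08394345 0.08605632 0.0881692 ]
rim (array([0.5079, 0.0055]), 0.0321, 159, array([ 0.5058, -0.0007])) [0.08185366 0.08621853 0.08912572]
floor (array([0.507, 0.   ]), 0.0225, 346, array([5.064e-01, 1.000e-04])) [5.06438987e-01 5.17815508e-05 7.45283059e-02]
bar (array([ 0.7134, -0.1163]), 0.0436, 210, array([ 0.7221, -0.1234])) [ 0.67422151 -0.09837772  0.10416928] [ 0.75212496 -0.13608342  0.1087303 ]
toolbox [0.36478521 0.03743895 0.03000599] [0.81792992 0.69491929 0.94758525]
[124   0  14   8  71] [1.06 0.43 0.14] [1.08 0.46 0.15]
[   4   18   89   68 3196] [0.51 0.04 0.14] [1.01 0.68 0.95]
[400  62  32  37 800] [ 0.51 -0.19  0.14] [0.89 0.04 0.95]
[    0   131   134   209 25888] [0.36 0.04 0.14] [0.78 0.69 0.95]
[556 167  25  17 231] [ 0.51 -0.48  0.14] [0.67 0.04 0.95]
```

```bash
python3 - <<'E'
from h import *
d=np.load("top.npz");P=d["P"]
hsv=cv2.cvtColor(d["px"],cv2.COLOR_BGR2HSV)
t=P[140:325,5:155].reshape(-1,3);t=t[t[:,2]<.6];print("toolbox z",np.percentile(t[:,2],[50,99,99.9]))
t=t[t[:,2]>.1];print(np.percentile(t,[.5,99.5],0))
m=np.zeros(P.shape[:2],np.uint8);m[155:255,315:420]=((abs(P[...,2]-.055)<.008)&(hsv[...,2]>130)&(hsv[...,1]<50))[155:255,315:420]
m=cv2.morphologyEx(m,cv2.MORPH_OPEN,np.ones((3,3)))
c=max(cv2.findContours(m,cv2.RETR_EXTERNAL,cv2.CHAIN_APPROX_NONE)[0],key=cv2.contourArea)
h=cv2.convexHull(c)[:,0];p=P[h[:,1],h[:,0]];p=p[abs(p[:,2]-.055)<.01]
from scipy.optimize import least_squares
r=least_squares(lambda x:np.hypot(p[:,0]-x[0],p[:,1]-x[1])-.097,[.62,-.063],loss="soft_l1",f_scale=.003);print("pivot",r.x,len(p),r.fun.std())
w=np.zeros(P.shape[:2],bool);w[155:195,335:375]=1
w&=(hsv[...,1]>130)&((hsv[...,0]<20)|(hsv[...,0]>170))
print("wheel",w.sum(),np.percentile(P[w],[5,50,95],0))
piv=r.x
for pad in([.507,0],):
    v=np.array(pad)-piv;print(np.hypot(*v),np.degrees(np.arctan2(v[1],v[0])))
    v*=.13/np.hypot(*v)
    for a in range(0,-56,-5):
        A=np.radians(a);print(a,(piv+[v[0]*np.cos(A)-v[1]*np.sin(A),v[0]*np.sin(A)+v[1]*np.cos(A)]).round(4))
E
```

```text
toolbox z [0.14855387 0.17203667 0.1754451 ]
[[0.39013487 0.40647246 0.10641602]
 [0.75812506 0.67396472 0.17377024]]
pivot [ 0.61978413 -0.06443632] 40 0.0004253805692271158
wheel 326 [[ 0.66240885 -0.06658723  0.08013762]
 [ 0.68313109 -0.04504338  0.08440833]
 [ 0.70586772 -0.02633841  0.08795034]]
0.12989341749780628 150.25962141744384
0 [5.069e-01 1.000e-04]
-5 [0.513  0.0096]
-10 [0.5198 0.0187]
-15 [0.5274 0.0271]
-20 [0.5358 0.0348]
-25 [0.5447 0.0417]
-30 [0.5543 0.0479]
-35 [0.5643 0.0531]
-40 [0.5748 0.0575]
-45 [0.5856 0.061 ]
-50 [0.5966 0.0635]
-55 [0.6079 0.065 ]
```

```bash
python3 -m pendant '{"fingers":[-1,-1,-1,-1,-1],"delta_pos":[[0,0,45],[25,-25,35],[35,-35,0],[35,-35,0],[35,-35,0]],"angular":[[0,0,0],[0,0,0],[0,0,0],[0,0,0],[0,0,0]]}'; python3 -m pendant '{"fingers":[-1,-1,-1,-1,-1],"delta_pos":[[30,-40,0],[30,-40,0],[22,-45,0],[22,-45,0],[14,-45,0]],"angular":[[0,0,0],[0,0,0],[0,0,0],[0,0,0],[0,0,0]]}'
```

```text
time: 0.6
eef_pos: [0.3555, 0.4784, 0.2985]
ee_rot: [-180.0, 0.0, 159.8]
ft_force: [0.3, -0.5, 0.5]
width: 0.617
grasp_force: 0.0
time: 1.1
eef_pos: [0.4736, 0.2625, 0.2981]
ee_rot: [-179.9, 0.0, 159.7]
ft_force: [0.7, 0.8, 0.2]
width: 0.187
grasp_force: 0.0
```

```bash
python3 -m pendant '{"fingers":[-1,-1,-1,-1,-1],"delta_pos":[[10,-45,0],[10,-45,0],[8,-45,0],[5,-45,0],[0,-40,0]],"angular":[[0,0,0],[0,0,0],[0,0,0],[0,0,0],[0,0,0]]}'
```

```text
time: 1.6
eef_pos: [0.5055, 0.0423, 0.2983]
ee_rot: [-179.9, -0.0, 159.7]
ft_force: [0.5, 0.4, -0.8]
width: 0.003
grasp_force: 0.0
```

```bash
python3 -m pendant '{"fingers":[-1,-1,-1,-1,-1],"delta_pos":[[2,-42,-40],[0,0,-50],[0,0,-50],[0,0,-30],[0,0,0]],"angular":[[0,0,0],[0,0,0],[0,0,0],[0,0,0],[0,0,0]]}'; python3 - <<'E'
from h import *
a=get_image("scene")["pixels"][160:320,240:480];cv2.imwrite("pics/b.png",cv2.resize(a,None,fx=3,fy=3))
E
```

```text
time: 2.1
eef_pos: [0.5035, 0.0088, 0.1302]
ee_rot: [-179.8, -0.6, 159.8]
ft_force: [0.1, -0.1, 0.7]
width: 0.004
grasp_force: 0.0
```

View pics/b.png

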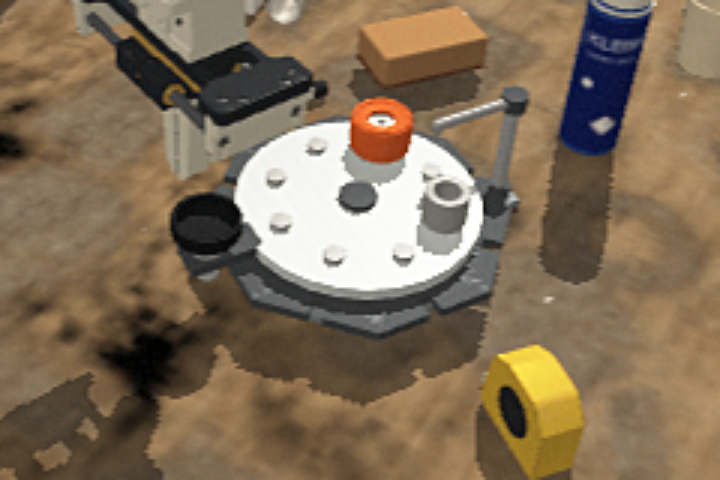

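The picture shows the dish at crop (207,225) with the closed fingertips above and behind it at (185,165). The wheel (380,130) and bush (445,205) are both on their studs. Next I'll correct the xy offset and descend.

```bash
python3 -m pendant '{"fingers":[-1,-1,-1,-1,-1],"delta_pos":[[3,-9,-15],[0,0,0],[0,0,-10],[0,0,-10],[0,0,0]],"angular":[[0,0,0],[0,0,0],[0,0,0],[0,0,0],[0,0,0]]}'
```

```text
time: 2.65
eef_pos: [0.5094, 0.0005, 0.0985]
ee_rot: [-180.0, -0.1, 159.8]
ft_force: [-0.4, -0.7, -0.2]
width: 0.006
grasp_force: 0.0
```

```bash
python3 -m pendant '{"fingers":[-1,-1,-1,-1,-1],"delta_pos":[[-2,0,-10],[0,0,-10],[0,0,-5],[0,0,-4],[0,0,0]],"angular":[[0,0,0],[0,0,0],[0,0,0],[0,0,0],[0,0,0]]}'
```

```text
time: 3.15
eef_pos: [0.5077, 0.0001, 0.07]
ee_rot: [-180.0, -0.1, 159.8]
ft_force: [-1.7, -0.4, 5.8]
width: 0.004
grasp_force: 3.1
```

```bash
python3 -m pendant '{"fingers":[-1,-1,-1,-1,-1],"delta_pos":[[0,0,-3],[0,0,-3],[0,0,-1],[0,0,0],[0,0,0]],"angular":[[0,0,0],[0,0,0],[0,0,0],[0,0,0],[0,0,0]]}'
```

```text
time: 3.65
eef_pos: [0.5079, 0.0004, 0.0643]
ee_rot: [180.0, -0.0, 159.8]
ft_force: [-2.9, 0.1, 10.3]
width: 0.005
grasp_force: 5.7
```

```bash
python3 -m pendant '{"fingers":[-1,-1,-1,-1,-1],"delta_pos":[[0,0,-1],[3,5,0],[3,5,0],[3.5,4.5,0],[3.5,4.5,0]],"angular":[[0,0,0],[0,0,0],[0,0,0],[0,0,0],[0,0,0]]}';python3 -m pendant '{"fingers":[-1,-1,-1,-1,-1],"delta_pos":[[4,4,0],[4,4,0],[4,4,0],[4,4,0],[0,0,0]],"angular":[[0,0,0],[0,0,0],[0,0,0],[0,0,0],[0,0,0]]}'
```

```text
time: 4.15
eef_pos: [0.5227, 0.0191, 0.0642]
ee_rot: [179.9, 0.2, 159.8]
ft_force: [-2.2, -0.7, 14.2]
width: 0.003
grasp_force: 7.1
time: 4.65
eef_pos: [0.5406, 0.0356, 0.0643]
ee_rot: [179.8, 0.4, 159.8]
ft_force: [0.5, 0.6, 11.4]
width: 0.003
grasp_force: 5.5
```

```bash
python3 -m pendant '{"fingers":[-1,-1,-1,-1,-1],"delta_pos":[[5,4,0],[5,4,0],[5,3,0],[5,3,0],[0,0,0]],"angular":[[0,0,0],[0,0,0],[0,0,0],[0,0,0],[0,0,0]]}';python3 -m pendant '{"fingers":[-1,-1,-1],"delta_pos":[[5,3,0],[5,3,0],[0,0,0]],"angular":[[0,0,0],[0,0,0],[0,0,0]]}'; python3 - <<'E'
from h import *
im=get_image("top");cv2.imwrite("pics/c.png",cv2.resize(im["pixels"][130:290,270:470],None,fx=3,fy=3))
a=get_image("scene")["pixels"][160:320,240:480];cv2.imwrite("pics/d.png",cv2.resize(a,None,fx=3,fy=3))
P=cloud(im);hsv=cv2.cvtColor(im["pixels"],cv2.COLOR_BGR2HSV)
w=np.zeros(P.shape[:2],bool);w[140:220,330:410]=1
w&=(hsv[...,1]>130)&((hsv[...,0]<20)|(hsv[...,0]>170))&(P[...,2]>.07)
c=np.percentile(P[w],[5,50,95],0);print(w.sum(),c)
for b in ([.6841,-.0465],c[1],(c[0]+c[2])/2): print(np.degrees(np.arctan2(b[1]+.0644,b[0]-.6198)))
E
```

```text
time: 5.15
eef_pos: [0.5608, 0.0491, 0.0643]
ee_rot: [179.8, 0.4, 159.8]
ft_force: [1.6, -0.2, 8.8]
width: 0.003
grasp_force: 5.0
time: 5.45
eef_pos: [0.571, 0.0544, 0.0643]
ee_rot: [179.9, 0.4, 159.8]
ft_force: [1.6, -0.5, 9.7]
width: 0.004
grasp_force: 4.7
300 [[ 0.65933713 -0.10605614  0.07962912]
 [ 0.67671243 -0.08395078  0.08438908]
 [ 0.70333659 -0.06613518  0.08804213]]
15.556276400111187
-18.95881832691798
-19.420794974670763
```

View pics/c.png

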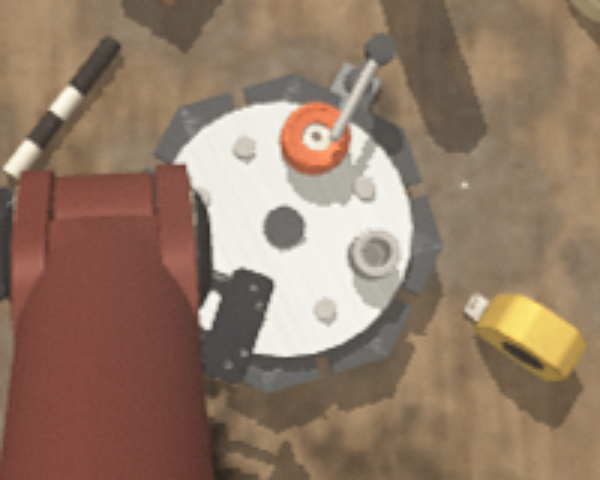

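The top crop shows the wheel at (315,137), just short of the pointer. The bush is at (376,254), and the marker and tape measure haven't moved. The table is at about -35°. I'll push a bit further, then ease off so the dog rides under the plate and creep until it clicks.

```bash
python3 -m pendant '{"fingers":[-1,-1,-1,-1,-1],"delta_pos":[[4.5,2,0],[4.5,2,0],[0,0,0],[0,0,3],[0,0,3]],"angular":[[0,0,0],[0,0,0],[0,0,0],[0,0,0],[0,0,0]]}';python3 -m pendant '{"fingers":[-1,-1,-1,-1],"delta_pos":[[0,0,0],[2,0.7,0],[2,0.7,0],[0,0,0]],"angular":[[0,0,0],[0,0,0],[0,0,0],[0,0,0]]}'; cat > a.py <<'E'
from h import *
im=get_image("top")
P=cloud(im);hsv=cv2.cvtColor(im["pixels"],cv2.COLOR_BGR2HSV)
w=np.zeros(P.shape[:2],bool);w[140:220,330:410]=1
w&=(hsv[...,1]>130)&((hsv[...,0]<20)|(hsv[...,0]>170))&(P[...,2]>.07)
c=np.percentile(P[w],[5,50,95],0)
print(env.read_state()["ft_force"].round(1))
for b in (c[1],(c[0]+c[2])/2): print(np.degrees(np.arctan2(b[1]+.0644,b[0]-.6198))-15.5)
E
python3 a.py
```

```text
time: 6.05
eef_pos: [0.5788, 0.0581, 0.0696]
ee_rot: [179.9, 0.3, 159.7]
ft_force: [0.4, -0.3, 1.2]
width: 0.005
grasp_force: 0.0
time: 6.45
eef_pos: [0.5808, 0.0599, 0.0687]
ee_rot: [-180.0, 0.1, 159.8]
ft_force: [-0.4, -0.7, 6.6]
width: 0.006
grasp_force: 3.3
[-0.5 -0.9  6.5]
-40.0667108097997
-41.51057748568962
```

```bash
python3 -m pendant '{"fingers":[-1,-1,-1],"delta_pos":[[0,0,1.5],[0,0,0],[0,0,0]],"angular":[[0,0,0],[0,0,0],[0,0,0]]}';python3 -m pendant '{"fingers":[-1,-1,-1],"delta_pos":[[2,0.7,0],[0,0,0],[0,0,0]],"angular":[[0,0,0],[0,0,0],[0,0,0]]}';python3 a.py
```

```text
time: 6.8
eef_pos: [0.5796, 0.0605, 0.0691]
ee_rot: [-180.0, -0.1, 159.8]
ft_force: [0.1, -0.1, 0.8]
width: 0.003
grasp_force: 0.5
time: 7.1
eef_pos: [0.5814, 0.0611, 0.0691]
ee_rot: [-180.0, -0.1, 159.8]
ft_force: [-0.6, 0.3, -0.7]
width: 0.006
grasp_force: 0.5
[-1.  -0.3 -1. ]
-40.03155164061015
-41.532781781918956
```

```bash
python3 -m pendant '{"fingers":[-1,-1,-1,-1],"delta_pos":[[2,0.6,0],[0,0,0],[2,0.6,0],[0,0,0]],"angular":[[0,0,0],[0,0,0],[0,0,0],[0,0,0]]}';python3 a.py;python3 -m pendant '{"fingers":[-1,-1,-1,-1],"delta_pos":[[2,0.6,0],[0,0,0],[2,0.6,0],[0,0,0]],"angular":[[0,0,0],[0,0,0],[0,0,0],[0,0,0]]}';python3 a.py
```

```text
time: 7.55
eef_pos: [0.5886, 0.0628, 0.0709]
ee_rot: [179.8, 0.3, 159.8]
ft_force: [-1.3, 0.5, 6.5]
width: 0.002
grasp_force: 3.8
[-1.9 -0.1  5.8]
-43.80763365275378
-44.4375072148081
time: 8.0
eef_pos: [0.5933, 0.0638, 0.0715]
ee_rot: [179.8, 0.3, 159.8]
ft_force: [-0.3, 0.0, 5.7]
width: 0.007
grasp_force: 3.4
[-0.7 -0.2  5.1]
-45.4981024003915
-46.7505729199336
```

The dog looks to be in the notch: the pad carries 5–6 N at z = 71.5 mm. I'll back off slightly sideways and lift.

```bash
python3 -m pendant '{"fingers":[-1,-1,-1,-1,-1],"delta_pos":[[-3,-1,2],[-3,-1,3],[0,0,5],[0,0,8],[0,0,15]],"angular":[[0,0,0],[0,0,0],[0,0,0],[0,0,0],[0,0,0]]}';python3 -m pendant '{"fingers":[-1,-1,-1,-1,-1],"delta_pos":[[0,0,40],[0,0,40],[0,0,40],[-20,50,40],[-20,50,0]],"angular":[[0,0,0],[0,0,0],[0,0,0],[0,0,0],[0,0,0]]}';python3 -m pendant '{"fingers":[-1,-1,-1,-1,-1],"delta_pos":[[-20,50,0],[-20,50,0],[-10,50,0],[-10,50,0],[0,0,0]],"angular":[[0,0,0],[0,0,0],[0,0,0],[0,0,0],[0,0,0]]}';python3 a.py; python3 - <<'E'
from h import *
im=get_image("top");cv2.imwrite("pics/e.png",cv2.resize(im["pixels"][130:290,270:470],None,fx=3,fy=3))
P=cloud(im);k=np.zeros(P.shape[:2],bool);k[180:260,295:330]=1
r=k&(P[...,2]>.06)&(P[...,2]<.1);print(np.percentile(P[r],[3,50,97],0).round(4))
a=get_image("scene")["pixels"][160:320,240:480];cv2.imwrite("pics/f.png",cv2.resize(a,None,fx=3,fy=3))
E
```

```text
time: 8.55
eef_pos: [0.5831, 0.0613, 0.1021]
ee_rot: [-179.9, -0.2, 159.8]
ft_force: [0.1, 0.6, -0.7]
width: 0.005
grasp_force: 0.0
time: 9.05
eef_pos: [0.5542, 0.1432, 0.2577]
ee_rot: [179.7, 0.6, 159.4]
ft_force: [0.6, 1.0, -0.4]
width: 0.006
grasp_force: 0.0
time: 9.55
eef_pos: [0.4889, 0.3461, 0.2518]
ee_rot: [179.7, -0.3, 160.6]
ft_force: [-0.4, 1.7, -0.0]
width: 0.004
grasp_force: 0.0
[ 0.6 -0.9  0.2]
-42.62029312225057
-44.09689032636806
[[0.5594 0.0374 0.072 ]
 [0.5837 0.0599 0.0756]
 [0.6062 0.083  0.0882]]
```

View pics/e.png

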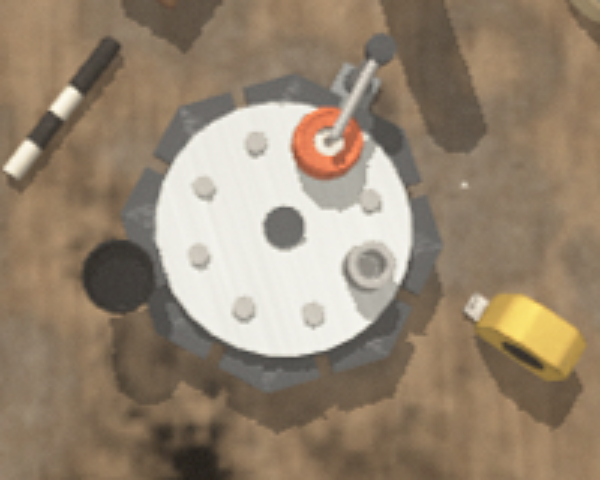

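View pics/f.png

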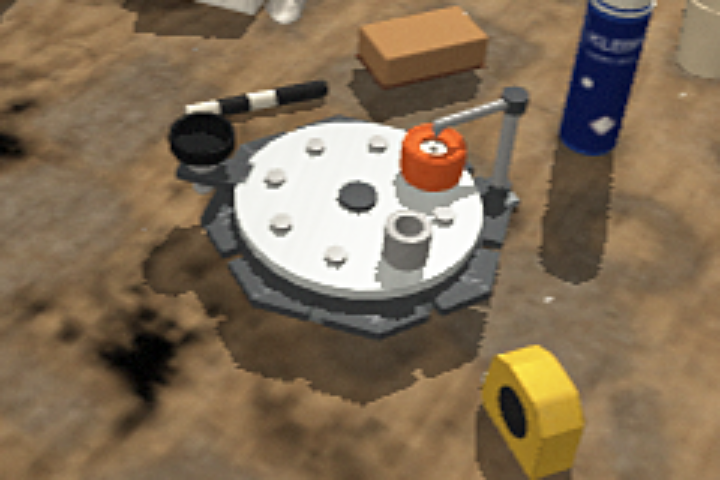

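Both views show the wheel centred under the pointer tip (top crop (328,142)). The dish is back at its starting height (0.0756 m, against 0.0745 m before) and one notch round. The bush is on its stud, and the marker and tape measure haven't moved. The robot is clear.

```bash
python3 -m pendant '{"fingers":[-1,-1],"delta_pos":[[0,0,0],[0,0,0]],"angular":[[0,0,0],[0,0,0]]}'; python3 -c "
from rig import env
print(env.sign_off())"
```

```text
time: 9.9
eef_pos: [0.4949, 0.3339, 0.2527]
ee_rot: [-180.0, 0.0, 159.6]
ft_force: [0.6, 0.0, 0.1]
width: 0.009
grasp_force: 0.0
the job is handed in; nothing more can be done
None
```

I turned the table one notch clockwise and handed the job in at 9.9 s: the last pictures show the wheel under the pointer, the plunger back up in its notch and nothing else disturbed, but the sign-off returned no verdict.

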